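# Slide the loaded bottle carrier home into its bench bay

### The job

Push the loaded bottle carrier across the bench into its parking bay, until it stands square and flush against the bay's end stop. It is top-heavy, so push on its tray, low down near the bench, so that it slides and does not tip; do not lift it and do not touch the bottles or the handle. Leave the other things on the bench where they are.

Things in the scene. Friction and masses are not known exactly. Their poses are not given: they have to be found in the camera images.
- carrier: The loaded bottle carrier, 0.8 to 1 kg, loose on the bench: plain grey tray with flat walls, 80 mm deep (x) by 164 wide (y) by 95 high, wider than a gripper opens, with two bottles and a bow handle above. Origin: centre of its underside, z up. At the start 200 to 280 mm before home, up to 35 mm to the side, its +x within 20 degrees of the way it must go. Friction on the bench 0.5 to 0.7.
- push_face (a point): Point on the carrier's wide rear (-x) face, the one to push: in the middle of its width, 25 mm above the bench (40 mm behind the carrier's origin). Axes as the carrier's. Pushed within 45 mm of the bench the carrier slides; pushed higher than 55 to 80 mm it tips.
- carrier_load: The two blue-capped bottles (tops 152 mm above the bench) and the steel bow handle along y (10 mm thick, top at 185 mm) that stand out above the tray's rim; fixed in the carrier. Origin and axes the same as the carrier's. Not to be touched.
- bay: The parking bay, a fixed U of low aluminium strips without a floor, open on its -x side. Origin: on the bench, where the carrier's origin comes to stand when home (axes then parallel). +x points from mouth to end stop. End stop: face at x = +40 mm, 35 mm high. Side strips: 25 mm high, inner faces at y = +/-92 mm (10 mm of play each side) from x = -30 to +50 mm.
- bay_mouth (a point): Middle of the bay's mouth on the bench, 65 mm before the bay's origin (x = -65 mm), axes as the bay's. From x = -30 mm out to here the side strips flare outward by 29 degrees as a lead-in, to about y = +/-110 mm. When home, the carrier's rear face stands 10 mm outside the straight strips.
- tipbox_far: Bystander: white box of pipette tips with a clear lid, 112 x 68 x 62 mm high, beside the carrier's path on the +y side of the bay's line. Origin: centre of its underside.
- tipbox_side: Bystander: another such tip box, 112 x 68 x 62 mm, beside the bay on its +y side. Origin: centre of its underside.
- tube_rack: Bystander: white tube rack with small capped tubes, 60 x 150 x 52 mm high, beyond the bay's end stop. Origin: centre of its underside.
- buffer_jar: Bystander: white jar with a blue cap, 54 mm across, 85 mm high, beside the bay on its -y side. Origin: centre of its underside.
- marker: Bystander: black marker pen, 125 mm long, 14 mm high, lying beside the carrier's path on the -y side of the bay's line. Origin: middle of its underside.
- pipette: Bystander: hand pipette, 270 mm long, 26 mm thick, lying beyond the tube rack. Origin: on its underside.
- dish_stack: Bystander: two stacked clear dishes, 60 mm across, 29 mm high, beyond the bay's end stop, towards its -y side. Origin: centre of its underside.
Not all that is in view belongs to the job. What is shaped like the carrier but green is not meant.

How it is judged:
By the outcome, as a careful person would: the job done as asked, in the order asked, and still so for the second after the job is handed in, with the robot touching nothing.
It also fails if it takes over 48 s, if anything falls off the work surface, if the arm or the gripper's body presses on something with over 40 N, if the wrist force passes 120 N, or if a joint passes its speed limit or range.

### The arm

A 6-joint arm with a two-finger parallel gripper is mounted at the origin on the work surface. World frame = base frame: x ahead of the robot, y to its left, z up, the work surface at z = 0. Lengths are in m, angles in rad, forces in N, time in s.
With the tool pointing down it reaches from about 0.225 to 0.875 m from the base axis. Payload 3.4 kg.
Tool frame: the origin (TCP) lies between the finger pads; the fingertips stand 17 mm ahead of it and the grasp point (between the pads) lies 2 mm behind it; y points along the fingers, z is the direction in which the jaws open and shut, and the axes are right-handed (so a half turn about y gives the same grasp; the last joint's range is limited). The gripper opens to 85 mm and grips with 20 to 120 N. Pads are 22 mm wide; open, the fingers measure 114 mm over their backs; the gripper's body (76 mm by 85 mm) begins 54 mm behind the grasp point. The pads swing forward as they close: fully open they stand 13 mm farther back than shut.
Start: joints at [1.045, 0.276, 1.505, -0, 1.361, -0.121], TCP at [0.226, 0.529, 0.248] pointing down, gripper open.
Joint ranges: [-2.89, 2.89], [-0.75, 2.08], [0.22, 2.7], [-1.18, 4.32], [0.11, 2.71], [-2.7, 2.7]. Speed limits (rad/s): [2.57, 2.57, 3.14, 3.14, 3.14, 3.14].

### API

Orientations are given as a unit quaternion [w, x, y, z].
In Python, from rig import manip, get_image, camera_model, sign_off, spot_in, silhouettes, spot_point gives the robot as it stands.
- The arm moves only by the tool jog_arm, never from a script. Its argument "targets" is a list of rows, each a list of 3 entries, a list of its own where there are three numbers: the finger opening in m, from 0 to 0.0854, then the shift along the world's x, y, z in m, then the turn about the world's z in rad. In form: [[claw, [x, y, z], spin], ...]. A call has 1 to 10 rows; each row shifts and turns the commanded pose from where the row before left it; what a row does not reach is not made up. A row lasts 1/8 s, in which the tool goes at most 62.5 mm and 10.7 degrees, less where a joint would pass 70% of its speed; a pose out of reach is approached as far as the arm can. A call with a gripper value outside its range is refused whole. The fingers move at their own pace and stop on an object; "force" is the grip in N (left out, the last holds). Time passes only in rows, so rows that do not move let the fingers close. It gives the time, the measured TCP pose, the force and the opening at its end, in the units of the state.
- manip.get_state(): the state, without advancing time (a new reading comes with each control period).
- get_image(name): name is "scene" or "top"; returns (picture, depth): 480x640x3 uint8, red, green, blue; 480x640 float32, m along the optical axis (not along the pixel's ray), 0 where there is no reading.
- camera_model(name): a dict with "mtx" (3x3 intrinsics, pixels), "world_from_camera" (4x4, takes a point from camera to world coordinates). Camera axes: x right, y up, looking along -z (the intrinsics and any distortion apply to the point x, -y, -z); pixel columns grow to the right and rows downward; lengths in m; the calibration is good to about 2 mm. A picture is of the moment at which its call begins. camera_model takes no time and is no camera call.
- sign_off(): hands the job in, once; it reports no verdict.
Trained networks look in the newest picture that a camera, given by its name, has taken for a name from the list of things; names that differ only in an ending like _2 or _b are one class to them, and where a whole thing is asked for, a point or a joint stands for the part that bears it (a point fixed in the world has none). Each returns a list of dicts, best first, with "score" (0 to 1); they miss things now and then, are a little off and sometimes report something else, mostly with a low value. They report only what shows in the picture. A call takes as long as a camera call. They do not tell look-alikes from the thing itself.
- spot_in(name, camera): "position" ([column, row] in pixels, amid what is visible of it).
- silhouettes(name, camera): "mask" (480x640 bool, what is visible of it) and "position" ([column, row] in pixels, amid what is visible of it).
- spot_point(name, camera): "position" ([column, row] in pixels: a listed point, or the origin of a listed thing).
The state is a dict: "clock": time; "qpos": joint angles; "qd": joint speeds; "effort": joint torques, N m; "position": TCP position; "ee_rot": TCP orientation; "contact_force": force on the tool from outside, world axes, zero at the start; "moment": the same for the moment, N m; "width": finger opening in m.
Only numpy, scipy, OpenCV 4.12 (cv2) and the standard library are available. Lean on these libraries where they do the work, as an engineer would, in place of code of your own. Each camera call takes 0.05 s, during which the arm holds its last target.

## Working session

There is one attempt and no reset: what is moved stays moved. The work goes in short steps, Python scripts to look and compute and a tool call to move; the robot and the scene stay as the last step left them, time stands still between calls to the robot, and variables do not carry over. Pictures are saved under pics/ and viewed, and the job is handed in when it is done.

Besides the shell and the picture viewer there is one more tool, called after ">>>" by a JSON object that holds its "method" and its "body", one argument or row to a line. jog_arm: Moves the arm, as the interface text tells. Its arguments: {"type":"object","properties":{"targets":{"type":"array","items":{"type":"array"}},"force":{"type":"number"}},"required":["targets"]}

```bash
mkdir -p pics; cat > h.py <<'E'
import numpy as np, cv2
from rig import manip, get_image, camera_model, sign_off, spot_in, silhouettes, spot_point
def snap(cam,name):
    im,d=get_image(cam); cv2.imwrite(f'pics/{name}.png',im[:,:,::-1]); return im,d
def to_world(cam,px,depth=None,z=None):
    c=camera_model(cam);K=np.array(c['mtx']);T=np.array(c['world_from_camera'])
    px=np.atleast_2d(np.array(px,float))
    r=np.c_[(px[:,0]-K[0,2])/K[0,0],-(px[:,1]-K[1,2])/K[1,1],-np.ones(len(px))]
    w=r@T[:3,:3].T; o=T[:3,3]
    s=np.atleast_1d(depth)[:,None] if depth is not None else ((z-o[2])/w[:,2])[:,None]
    return o+w*s
E
python3 - <<'E'
from h import *
for c in('scene','top'):
    m=camera_model(c);print({k:(np.round(v,3).tolist() if not isinstance(v,str) else v) for k,v in m.items()})
    snap(c,c+'0')
    for n in ('carrier','bay'):
        print(c,n,[(np.round(r['position']).tolist(),round(r['score'],2)) for r in spot_point(n,c)])
print({k:np.round(v,3).tolist() for k,v in manip.get_state().items()})
E
```

```text
{'mtx': [[492.151, 0.0, 312.805], [0.0, 492.151, 236.23], [0.0, 0.0, 1.0]], 'world_from_camera': [[0.143, -0.851, 0.505, 1.053], [0.99, 0.124, -0.072, -0.078], [-0.001, 0.511, 0.86, 0.967], [0.0, 0.0, 0.0, 1.0]]}
scene carrier [([444.0, 134.0], 0.9), ([370.0, 172.0], 0.65), ([358.0, 274.0], 0.58)]
scene bay []
{'mtx': [[453.507, 0.0, 318.572], [0.0, 453.507, 235.824], [0.0, 0.0, 1.0]], 'world_from_camera': [[0.007, 0.991, -0.132, 0.376], [-1.0, 0.004, -0.021, -0.011], [-0.021, 0.132, 0.991, 1.093], [0.0, 0.0, 0.0, 1.0]]}
top carrier [([285.0, 206.0], 0.93), ([155.0, 359.0], 0.59), ([248.0, 325.0], 0.58)]
top bay []
{'clock': 0.3, 'qpos': [1.045, 0.276, 1.505, -0.0, 1.361, -0.121], 'qd': [-0.001, -0.002, -0.002, -0.001, 0.002, 0.001], 'effort': [0.0, -41.625, -24.565, -0.0, 0.006, -0.0], 'position': [0.226, 0.528, 0.248], 'ee_rot': [-0.692, 0.693, -0.142, 0.142], 'contact_force': [-0.046, -0.297, 0.075], 'moment': [0.005, 0.027, 0.012], 'width': 0.085}
```

View pics/scene0.png

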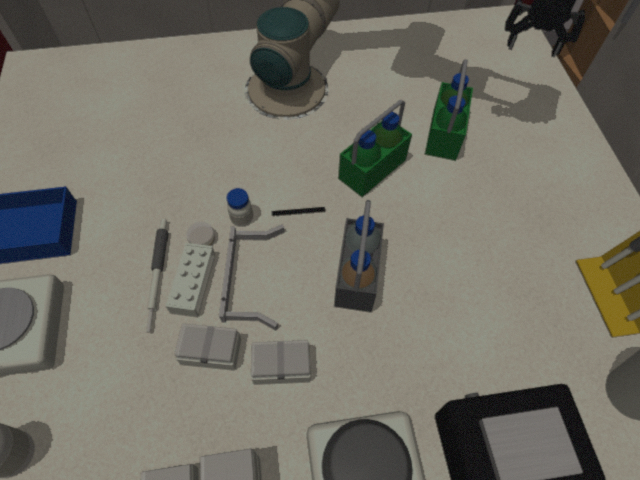

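View pics/top0.png

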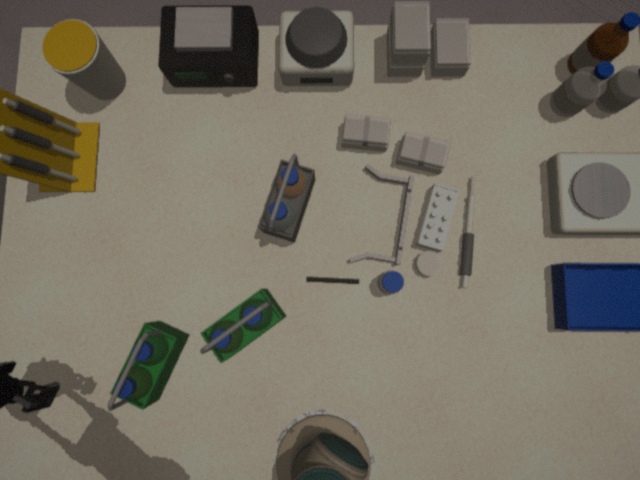

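The top picture shows three candidates: the grey carrier (287,200) and two green look-alikes at (243,325) and (148,365). I choose the grey one. The bay is at about (385,215), with its end stop on the right, so the push goes roughly along world -y. Next I check a close crop and measure.

```bash
cat > m.py <<'E'
from h import *
def fit(cam,mask,d,zlo,zhi):
    v,u=np.nonzero(mask&(d>0)); P=to_world(cam,np.c_[u,v],d[v,u])
    k=(P[:,2]>zlo)&(P[:,2]<zhi); return P[k],np.c_[u,v][k]
E
python3 - <<'E'
from m import *
im,d=snap('top','t1')
crop=im[100:310,220:500]; cv2.imwrite('pics/t1c.png',cv2.resize(crop,None,fx=2.8,fy=2.8,interpolation=cv2.INTER_CUBIC)[:,:,::-1])
for n in('carrier','bay'):
  for r in silhouettes(n,'top'): 
    print(n,round(r['score'],2),np.round(r['position']),r['mask'].sum())
for n in('bay_mouth','push_face','bay'):
  for r in spot_point(n,'top'): print(n,round(r['score'],2),r['position'],to_world('top',r['position'],z=0.025 if n=='push_face' else 0))
# carrier by region
M=np.zeros((480,640),bool); M[140:255,245:330]=True
P,px=fit('top',M,d,0.085,0.105); print('rim',len(P)); 
r=cv2.minAreaRect(P[:,:2].astype(np.float32)*1000); print(r)
P,px=fit('top',M,d,0.02,0.105); print(cv2.minAreaRect(P[:,:2].astype(np.float32)*1000))
# bay
M[:]=False; M[155:275,335:420]=True
P,px=fit('top',M,d,0.012,0.05); print('bay',len(P), P.min(0),P.max(0))
np.save('bay.npy',P)
o=np.zeros((480,640,3),np.uint8)
for z,c in((0.012,(0,0,255)),(0.02,(0,255,0)),(0.029,(255,255,255))):
    k=P[:,2]>z; o[px[k,1],px[k,0]]=c
cv2.imwrite('pics/b1.png',cv2.resize(o[150:280,330:425],None,fx=4,fy=4,interpolation=0))
E
```

```text
carrier 0.93 [148. 366.] 4156
carrier 0.82 [286. 203.] 3010
carrier 0.82 [242. 329.] 3032
carrier 0.3 [332. 278.] 258
bay 0.81 [402. 215.] 1133
push_face 0.92 [170.7, 370.3] [[0.2042505  0.34978371 0.025     ]]
push_face 0.76 [256.6, 336.1] [[0.28310693 0.1534296  0.025     ]]
rim 858
((594.9105224609375, 84.40674591064453), (81.27687072753906, 165.22120666503906), 72.755126953125)
((594.9105224609375, 84.40674591064453), (81.27687072753906, 165.22120666503906), 72.755126953125)
bay 1186 [ 0.4274005  -0.23172831  0.01201031] [ 0.71533644 -0.06046549  0.04990935]
```

View pics/t1c.png

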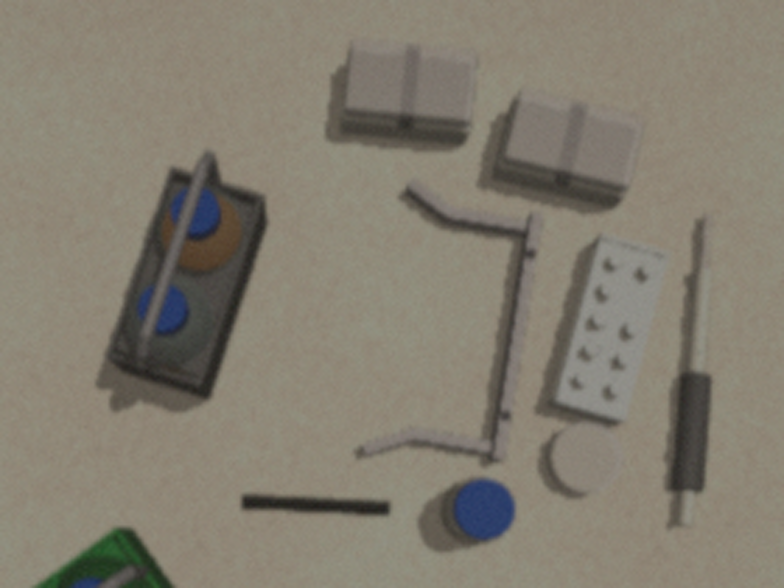

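View pics/b1.png

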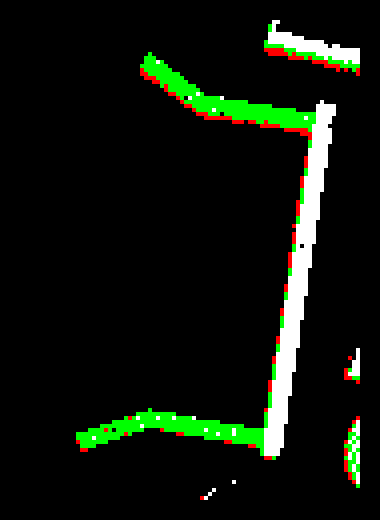

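```bash
cat >> m.py <<'E'
def bayfit(d):
    # returns home xy, unit ex (mouth->stop), yaw
    M=np.zeros((480,640),bool); M[172:270,345:416]=True
    P,px=fit('top',M,d,0.029,0.042)
    k=(px[:,0]-350)>0
    # end stop: pixels in line band from (411,176) to (398,263)
    line=411-(px[:,1]-176)*13/87
    E=P[np.abs(px[:,0]-line)<6]
    c=E[:,:2].mean(0);_,_,V=np.linalg.svd(E[:,:2]-c); t=V[0]; t=t if t[0]>0 else -t  # +y bay = world +x-ish
    ex=np.array([t[1],-t[0]]); 
    q=(E[:,:2]-c)@ex; 
    return E,c,t,ex,q
def carfit(d,M):
    P,px=fit('top',M,d,0.083,0.105)
    r=cv2.minAreaRect(P[:,:2].astype(np.float32)*1000)
    b=cv2.boxPoints(r)/1000
    c=np.array(r[0])/1000
    e=[b[1]-b[0],b[2]-b[1]]; e=max(e,key=np.linalg.norm); e/=np.linalg.norm(e)
    if e[0]<0:e=-e
    return c,e,np.array([e[1],-e[0]]),r[1]
E
python3 - <<'E'
from m import *
im,d=get_image('top')
E,c,t,ex,q=bayfit(d)
print('stop n',len(E),'c',c,'t',t,'ex',ex,'q',np.percentile(q,[2,10,50,90,98]),'len',np.percentile((E[:,:2]-c)@t,[0,1,99,100]),'z',np.median(E[:,2]))
M=np.zeros((480,640),bool); M[160:270,335:420]=True
P,px=fit('top',M,d,0.014,0.029)
L=np.c_[(P[:,:2]-c)@ex,(P[:,:2]-c)@t]
k=(L[:,0]<-0.012)&(L[:,0]>-0.065)&(abs(L[:,1])<0.112)
for s in(1,-1):
    s_=L[k&(L[:,1]*s>0)]; print(s,len(s_),np.percentile(s_[:,1],[1,10,50,90,99]),np.polyfit(s_[:,0],s_[:,1],1))
M[:]=False; M[140:255,245:330]=True
cc,ey,cx,wh=carfit(d,M); print('car',cc,'ex',cx,'yaw',np.degrees(np.arctan2(cx[1],cx[0])),wh,'bay yaw',np.degrees(np.arctan2(ex[1],ex[0])))
E
```

```text
stop n 416 c [ 0.55680815 -0.19029962] t [ 0.98546684 -0.16986794] ex [-0.16986794 -0.98546684] q [-4.67876568e-03 -4.23295542e-03 -4.80392111e-05  4.32251818e-03
  5.25237884e-03] len [-0.10504735 -0.10291677  0.10573254  0.10782941] z 0.035752119477050814
1 107 [0.09264887 0.09348812 0.09638052 0.10186019 0.10377129] [0.0001634  0.09714249]
-1 98 [-0.10062046 -0.10024497 -0.09586442 -0.09165885 -0.09064282] [ 0.01338489 -0.09537406]
car [0.59511859 0.08440923] ex [-0.2988418  -0.95430267] yaw -107.38805 (81.35157012939453, 165.14080810546875) bay yaw -99.78014082395788
```

```bash
python3 - <<'E'
from m import *
from scipy.spatial.transform import Rotation as R
w,x,y,z=manip.get_state()['ee_rot']
A=R.from_quat([x,y,z,w]).as_matrix();print(A.round(3), 'jaw yaw',np.degrees(np.arctan2(A[1,2],A[0,2])))
for cam,(r0,r1,c0,c1) in dict(scene=(0,60,490,600),top=(340,430,0,80)).items():
    im,d=snap(cam,cam+'g'); cv2.imwrite(f'pics/{cam}gc.png',cv2.resize(im[r0:r1,c0:c1],None,fx=6,fy=6)[:,:,::-1])
E
```

```text
[[ 0.919  0.     0.394]
 [-0.394  0.     0.919]
 [ 0.    -1.     0.   ]] jaw yaw 66.8062514025928
```

View pics/scenegc.png

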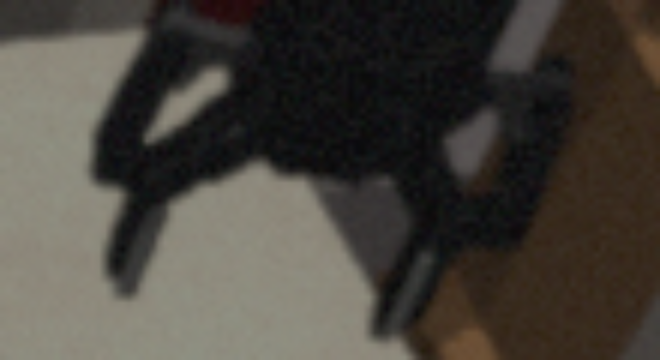

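The knuckles bulge out beyond the fingers. Before choosing how to push, I need the real gripper profile and the height of the carrier's load above the rim, so I measure both.

```bash
python3 - <<'E'
from m import *
im,d=get_image('top')
M=np.zeros((480,640),bool); M[140:255,245:330]=True
cc,ey,cx,wh=carfit(d,M)
T={}
for cam,(r0,r1,c0,c1) in dict(scene=(190,320,325,395),top=(140,255,245,330)).items():
    im,d=get_image(cam); M=np.zeros((480,640),bool);M[r0:r1,c0:c1]=True
    P,px=fit(cam,M,d,0.01,0.25)
    L=np.c_[(P[:,:2]-cc)@cx,(P[:,:2]-cc)@ey]*1000
    print(cam,'x bins vs y bins: max z mm')
    xb=np.arange(-50,51,10)
    for y0 in range(-90,90,20):
        row=[]
        for x0 in xb[:-1]:
            k=(L[:,0]>=x0)&(L[:,0]<x0+10)&(L[:,1]>=y0)&(L[:,1]<y0+20)
            row.append(f"{np.percentile(P[k,2],95)*1000:4.0f}" if k.sum()>0 else '   .')
        print(f'{y0:4d}',*row)
# gripper
s=manip.get_state()
for cam,(r0,r1,c0,c1) in dict(scene=(0,60,490,600),top=(340,430,0,90)).items():
    im,d=get_image(cam); M=np.zeros((480,640),bool);M[r0:r1,c0:c1]=True
    P,px=fit(cam,M,d,0.12,0.5)
    Q=P-s['position']; jaw=Q[:,:2]@[.394,.919]*1000; tx=Q[:,:2]@[.919,-.394]*1000
    print(cam,len(P))
    for z0 in range(-40,140,10):
        k=(Q[:,2]*1000>=z0)&(Q[:,2]*1000<z0+10)
        if k.sum(): print(z0,k.sum(),'jaw',jaw[k].min().round(),jaw[k].max().round(),'x',tx[k].min().round(),tx[k].max().round())
E
```

```text
scene x bins vs y bins: max z mm
 -90    .   95   95   94  177  179    .   96   95   96
 -70    .   96  112  143  184  185  152  117  105   96
 -50    .  107  121  153  184  185  153  124  111   96
 -30    .  100  114  150  184  185  152  117  106   97
 -10    .   95   87  108  185  185  106   87   95   96
  10    .   96  113  153  186  186  151  116  105   97
  30    .  107  121  152  184  185  153  122  111   95
  50    .   99  114  145  185  184  150  117  104   95
  70    .   94   95  103  176  178  102   95   95   94
top x bins vs y bins: max z mm
 -90   21   97   97   98  180  179  100   98   98   84
 -70    .   98  117  152  187  186  150  115  106   95
 -50   94  110  118  156  189  186  155  123  110   86
 -30   95  101  115  153  188  187  151  118   99   93
 -10   97   97   90   86  187  186  108   89   96   81
  10   94  106  117  152  187  186  152  118  103   87
  30   96  111  121  155  188  186  155  123  110   80
  50   93  104  112  153  188  186  151  118   98   90
  70   97   98   98    .  182  178   98   96   99   85
scene 2475
-10 18 jaw -52.0 47.0 x -9.0 13.0
0
[... 308 characters left out ...]
 368 jaw -71.0 66.0 x -14.0 17.0
100 46 jaw -40.0 62.0 x -8.0 33.0
110 171 jaw -40.0 34.0 x 4.0 42.0
120 165 jaw -35.0 32.0 x 14.0 40.0
130 109 jaw -26.0 30.0 x 19.0 41.0
top 1642
-10 15 jaw -50.0 43.0 x -9.0 10.0
0 69 jaw -58.0 49.0 x -12.0 12.0
10 76 jaw -58.0 56.0 x -9.0 12.0
20 60 jaw -57.0 48.0 x -4.0 12.0
30 25 jaw -58.0 48.0 x 4.0 13.0
40 73 jaw -76.0 -38.0 x -11.0 14.0
50 156 jaw -76.0 29.0 x -12.0 17.0
60 151 jaw -74.0 26.0 x -11.0 18.0
70 139 jaw -73.0 -13.0 x -12.0 20.0
80 180 jaw -72.0 -9.0 x -12.0 21.0
90 263 jaw -71.0 -13.0 x -12.0 20.0
100 137 jaw -70.0 -28.0 x -11.0 13.0
110 116 jaw -40.0 -5.0 x -14.0 38.0
120 141 jaw -39.0 -12.0 x -10.0 36.0
130 41 jaw -38.0 -23.0 x 5.0 30.0
```

Measured findings:
- **Gripper:** the open fingers' elbows lead the finger backs by about 18 mm, starting roughly 40 mm above the tips. The palm is wider than the pads crosswise.
- **Carrier load:** the bottle shoulders stand just inside the rear rim, so the body must not hang over the tray.

I will therefore push jaw-wise with the open gripper held as low as possible, keeping its body about 75 mm behind the tray. First I move to a standoff.

>>> {"method": "jog_arm", "body": {
  "targets": [
    [0.085, [0.04, -0.029, 0], 0.01],
    [0.085, [0.04, -0.029, 0], 0.01],
    [0.085, [0.04, -0.029, 0], 0.01],
    [0.085, [0.04, -0.029, 0], 0.01],
    [0.085, [0.04, -0.029, 0], 0.01],
    [0.085, [0.04, -0.029, 0], 0.01],
    [0.085, [0.04, -0.029, 0], 0.01],
    [0.085, [0.04, -0.029, 0], 0.01],
    [0.085, [0.04, -0.029, 0], 0.01],
    [0.085, [0.037, -0.028, 0], 0.01]
  ]
}}

```text
clock: 2.25
position: [0.6249, 0.2384, 0.2482]
ee_rot: [0.699, -0.699, 0.107, -0.107]
contact_force: [0.7, -0.0, -0.1]
width: 0.0846
```

>>> {"method": "jog_arm", "body": {
  "targets": [
    [0.085, [0, 0, -0.05], 0],
    [0.085, [0, 0, -0.05], 0],
    [0.085, [0, 0, -0.05], 0],
    [0.085, [0, 0, -0.03], 0],
    [0.085, [0, 0, -0.02], 0],
    [0.085, [0, 0, -0.01], 0],
    [0.085, [0, 0, -0.005], 0],
    [0.085, [0, 0, 0], 0]
  ]
}}

```text
clock: 3.25
position: [0.6238, 0.2397, 0.0338]
ee_rot: [0.699, -0.699, 0.107, -0.108]
contact_force: [-0.3, 0.7, 0.4]
width: 0.085
```

```bash
python3 - <<'E'
from m import *
from scipy.spatial.transform import Rotation as R
s=manip.get_state(); w,x,y,z=s['ee_rot'];A=R.from_quat([x,y,z,w]).as_matrix()
print('jaw yaw',np.degrees(np.arctan2(A[1,2],A[0,2])))
im,d=snap('scene','s2'); cv2.imwrite('pics/s2c.png',cv2.resize(im[180:340,320:500],None,fx=4,fy=4,interpolation=cv2.INTER_CUBIC)[:,:,::-1])
T=np.array(camera_model('scene')['world_from_camera']);K=np.array(camera_model('scene')['mtx'])
pc=np.linalg.inv(T)@np.r_[s['position'],1];print('tcp px',K[0,0]*pc[0]/-pc[2]+K[0,2],K[1,1]*pc[1]/pc[2]+K[1,2])
M=np.zeros((480,640),bool);M[180:340,320:500]=True
P,px=fit('scene',M,d,0.012,0.2); Q=(P-s['position'])*1000; 
jaw=Q@A[:,2]; tx=Q@A[:,0]
n=(abs(jaw)<100)&(abs(tx)<60)
for z0 in range(-24,110,4):
    k=n&(Q[:,2]>=z0)&(Q[:,2]<z0+4)
    if k.sum(): 
        b=k&(jaw<-40); f=k&(jaw>40)
        print(z0,b.sum(),'-jaw',np.percentile(jaw[b],[3,20]).round() if b.sum() else '','+jaw',np.percentile(jaw[f],[80,97]).round() if f.sum() else '','x',tx[b].min().round() if b.sum() else '',tx[b].max().round() if b.sum() else '')
E
```

```text
jaw yaw 72.5367120495626
tcp px 433.0230323190612 270.0673523520423
-4 0 -jaw  +jaw [42. 46.] x  
0 7 -jaw [-58. -57.] +jaw [49. 50.] x -1.0 12.0
4 9 -jaw [-57. -52.] +jaw [44. 52.] x 2.0 13.0
8 5 -jaw [-57. -53.] +jaw [50. 53.] x 7.0 12.0
12 6 -jaw [-56. -55.] +jaw [46. 50.] x 7.0 11.0
16 8 -jaw [-58. -55.] +jaw [51. 53.] x 0.0 12.0
20 9 -jaw [-58. -58.] +jaw [50. 52.] x 4.0 11.0
24 3 -jaw [-54. -53.] +jaw [43. 46.] x 9.0 13.0
28 4 -jaw [-56. -53.] +jaw [43. 43.] x 7.0 13.0
32 7 -jaw [-60. -57.] +jaw [48. 55.] x 6.0 13.0
36 7 -jaw [-59. -58.] +jaw [58. 60.] x -8.0 13.0
40 20 -jaw [-63. -57.] +jaw [57. 68.] x -8.0 16.0
44 48 -jaw [-75. -58.] +jaw [58. 68.] x -8.0 14.0
48 32 -jaw [-76. -74.] +jaw [60. 65.] x -9.0 14.0
52 20 -jaw [-75. -72.] +jaw [68. 70.] x -8.0 14.0
56 26 -jaw [-75. -72.] +jaw [68. 69.] x -10.0 16.0
60 30 -jaw [-74. -69.] +jaw [68. 70.] x -12.0 18.0
64 13 -jaw [-74. -73.] +jaw [66. 69.] x 3.0 17.0
68 7 -jaw [-73. -73.] +jaw [66. 68.] x -10.0 13.0
72 14 -jaw [-73. -73.] +jaw [66. 68.] x -10.0 14.0
76 12 -jaw [-72. -72.] +jaw [62. 64.] x -10.0 14.0
80 14 -jaw [-72. -71.] +jaw [60. 66.] x -9.0 13.0
84 24 -jaw [-71. -70.] +jaw [64. 67.] x -11.0 14.0
88 19 -jaw [-71. -69.] +jaw [57. 65.] x -10.0 13.0
92 49 -jaw [-70. -69.] +jaw [56. 59.] x -12.0 15.0
96 81 -jaw [-69. -66.] +jaw [62. 64.] x -12.0 14.0
100 6 -jaw [-65. -65.] +jaw [62. 62.] x -10.0 8.0
104 0 -jaw  +jaw  x  
108 0 -jaw  +jaw  x
```

View pics/s2c.png

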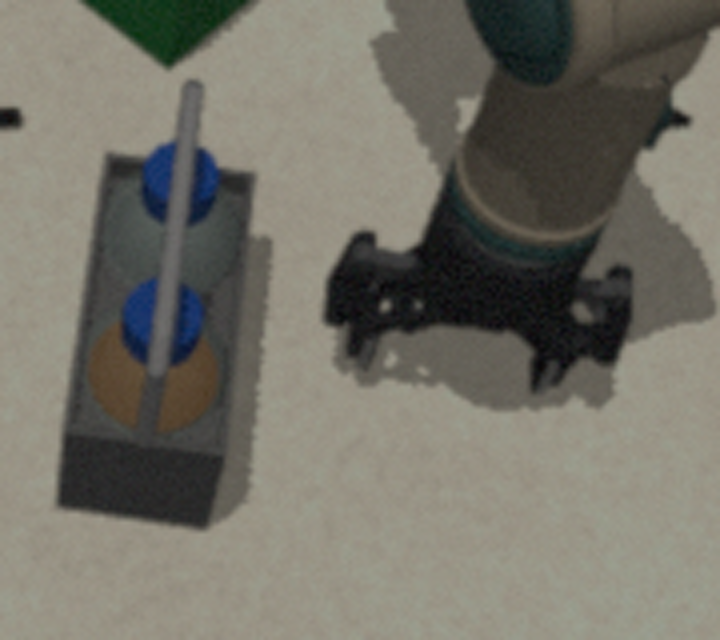

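The open elbow's face starts about 46 mm above TCP and the tips sit about 4 mm below it. With the tips about 2 mm off the bench, contact lands at roughly 50 mm. That is above the 45 mm guide but below the 55 mm tipping limit, so I push slowly and watch for tilt. Lower and approach, about 19 mm toward carrier -y, so that the push turns it square.

>>> {"method": "jog_arm", "body": {
  "targets": [
    [0.085, [0, 0, -0.015], 0],
    [0.085, [0, 0, -0.008], 0],
    [0.085, [0, 0, -0.003], 0],
    [0.085, [-0.003, -0.0095, 0], 0],
    [0.085, [-0.003, -0.0095, 0], 0],
    [0.085, [-0.003, -0.0095, 0], 0],
    [0.085, [-0.0015, -0.005, 0], 0],
    [0.085, [-0.0015, -0.005, 0], 0],
    [0.085, [0, 0, 0], 0]
  ]
}}

```text
clock: 4.42
position: [0.6115, 0.2007, 0.0075]
ee_rot: [0.699, -0.699, 0.107, -0.108]
contact_force: [0.4, -0.6, -0.5]
width: 0.0849
```

>>> {"method": "jog_arm", "body": {
  "targets": [
    [0.085, [-0.0015, -0.005, 0], 0],
    [0.085, [-0.0015, -0.005, 0], 0],
    [0.085, [0, 0, 0], 0]
  ]
}}

```text
clock: 4.8
position: [0.609, 0.1919, 0.0075]
ee_rot: [0.699, -0.698, 0.107, -0.108]
contact_force: [1.0, 4.2, 0.2]
width: 0.0851
```

```bash
cat >> m.py <<'E'
from scipy.spatial.transform import Rotation as R
HOME=np.array([.5645,-.1460]); EX=np.array([-.16987,-.98547]); EY=np.array([.98547,-.16987])
def status(tag,crop=True):
    s=manip.get_state(); im,d=snap('top','t_'+tag)
    # carrier rim tracked in colour-free way: search near tcp ahead
    w,x,y,z=s['ee_rot'];A=R.from_quat([x,y,z,w]).as_matrix(); j=A[:2,2]; j=j*np.sign(j@EX)
    tcp=s['position'][:2]
    v,u=np.nonzero(d>0); P=to_world('top',np.c_[u,v],d[v,u])
    L=np.c_[(P[:,:2]-tcp)@j,(P[:,:2]-tcp)@np.array([-j[1],j[0]])]
    k=(P[:,2]>.083)&(P[:,2]<.2)&(L[:,0]>.071)&(L[:,0]<.215)&(abs(L[:,1])<.14)
    k0=k&(P[:,2]<.105); c1=np.median(P[k0,:2],0)
    k&=(np.linalg.norm(P[:,:2]-c1,axis=1)<.115)
    rim=P[k&(P[:,2]<.105)]
    r=cv2.minAreaRect((rim[:,:2]*1000).astype(np.float32)); b=cv2.boxPoints(r)/1000; c=np.array(r[0])/1000
    e=max([b[1]-b[0],b[2]-b[1]],key=np.linalg.norm); e=e/np.linalg.norm(e); e=e*np.sign(e[0]); cx=np.array([e[1],-e[0]])
    # tilt: plane slope of rim heights
    q=np.c_[(rim[:,:2]-c)@cx,(rim[:,:2]-c)@e,np.ones(len(rim))]; g=np.linalg.lstsq(q,rim[:,2],rcond=None)[0]
    yaw=np.degrees(np.arctan2(cx[1],cx[0]))+99.78
    print(tag,'clock',s['clock'],'tcp',s['position'].round(4),'F',np.round(s['contact_force'],1))
    print(' size',np.round(r[1]),'carrier in bay: x %.1f y %.1f mm yaw %.1f deg'%((c-HOME)@EX*1e3,(c-HOME)@EY*1e3,yaw),'tilt slope',g[:2].round(3))
    dx=tcp-c; print(' cx',cx.round(4),'ey',e.round(4),'tcp in carrier: x %.1f s %.1f'%(dx@cx*1e3,dx@e*1e3),'toolyaw-carrier %.1f'%(np.degrees(np.arctan2(j[1],j[0])-np.arctan2(cx[1],cx[0]))))
    return im,d
E
python3 -c "
from m import *
status('a'); im,d=snap('scene','s3'); cv2.imwrite('pics/s3c.png',cv2.resize(im[180:340,320:500],None,fx=4,fy=4,interpolation=cv2.INTER_CUBIC)[:,:,::-1])"
```

```text
a clock 4.8 tcp [0.609  0.1919 0.0075] F [1.  4.2 0.2]
 size [ 85. 165.] carrier in bay: x -225.6 y -8.9 mm yaw -6.5 deg tilt slope [ 0.    -0.003]
 cx [-0.2806 -0.9598] ey [ 0.9598 -0.2806] tcp in carrier: x -113.6 s -17.7 toolyaw-carrier -1.2
```

View pics/s3c.png

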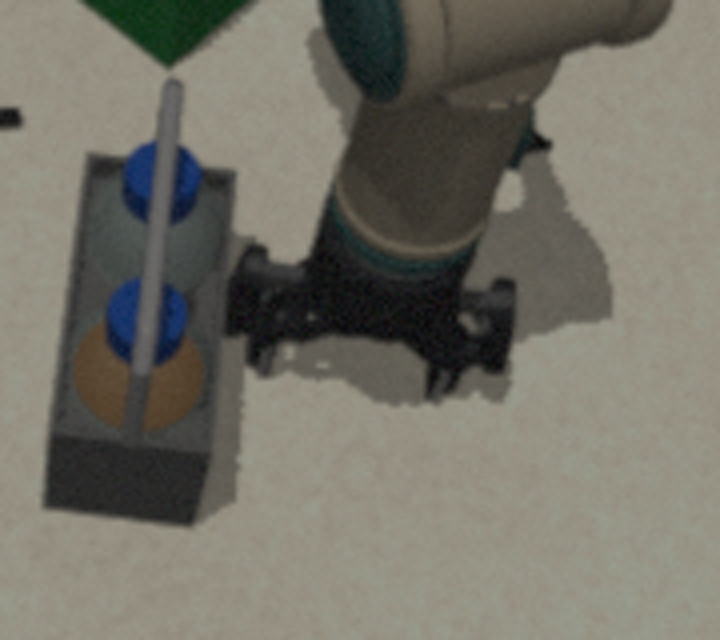

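Contact is at the elbow and the carrier slides without tilting (slope 0.000, 4 N). I keep turning it.

>>> {"method": "jog_arm", "body": {
  "targets": [
    [0.085, [-0.0035, -0.006, 0], 0.028],
    [0.085, [-0.0035, -0.006, 0], 0.028],
    [0.085, [-0.0035, -0.006, 0], 0.028],
    [0.085, [-0.0035, -0.006, 0], 0.028],
    [0.085, [0, 0, 0], 0]
  ]
}}

```text
clock: 5.52
position: [0.5938, 0.1669, 0.0072]
ee_rot: [-0.704, 0.704, -0.069, 0.068]
contact_force: [-1.0, 1.8, 0.4]
width: 0.0853
```

```bash
python3 -c "
from m import *
status('b')"
```

```text
b clock 5.525 tcp [0.5938 0.1669 0.0072] F [-1.   1.8  0.4]
 size [ 85. 165.] carrier in bay: x -199.6 y -7.9 mm yaw -1.0 deg tilt slope [-0.005  0.001]
 cx [-0.1875 -0.9823] ey [ 0.9823 -0.1875] tcp in carrier: x -113.4 s -18.4 toolyaw-carrier -0.3
```

>>> {"method": "jog_arm", "body": {
  "targets": [
    [0.085, [-0.0035, -0.006, 0], 0.028],
    [0.085, [-0.0033, -0.006, 0], 0.028],
    [0.085, [-0.0033, -0.006, 0], 0.028],
    [0.085, [0, 0, 0], 0],
    [0.085, [0.001, 0.005, 0], 0],
    [0.085, [0.001, 0.005, 0], 0],
    [0.085, [0, 0, 0], 0]
  ]
}}

```text
clock: 6.45
position: [0.5867, 0.1594, 0.0073]
ee_rot: [-0.706, 0.706, -0.038, 0.038]
contact_force: [-0.3, 0.2, -1.0]
width: 0.0852
```

```bash
python3 -c "
from m import *
status('c')"
```

```text
c clock 6.45 tcp [0.5867 0.1594 0.0073] F [-0.3  0.2 -1. ]
 size [ 95. 165.] carrier in bay: x -187.2 y -6.1 mm yaw 3.8 deg tilt slope [0.004 0.   ]
 cx [-0.1038 -0.9946] ey [ 0.9946 -0.1038] tcp in carrier: x -118.9 s -16.0 toolyaw-carrier -0.2
```

>>> {"method": "jog_arm", "body": {
  "targets": [
    [0.085, [0.008, -0.001, 0], 0],
    [0.085, [0.008, -0.001, 0], 0],
    [0.085, [-0.0005, -0.005, 0], 0],
    [0.085, [-0.0005, -0.005, 0], 0],
    [0.085, [-0.0005, -0.006, 0], 0],
    [0.085, [-0.0008, -0.008, 0], 0],
    [0.085, [-0.0008, -0.008, 0], 0],
    [0.085, [-0.0008, -0.008, 0], 0],
    [0.085, [-0.0004, -0.004, 0], 0],
    [0.085, [0, 0, 0], 0]
  ]
}}

```text
clock: 7.75
position: [0.5978, 0.113, 0.0073]
ee_rot: [0.706, -0.706, 0.039, -0.038]
contact_force: [0.5, 3.5, 0.1]
width: 0.0852
```

```bash
python3 -c "
from m import *
status('d')"
```

```text
d clock 7.75 tcp [0.5978 0.113  0.0073] F [0.5 3.5 0.1]
 size [ 85. 165.] carrier in bay: x -147.8 y -3.3 mm yaw 3.8 deg tilt slope [-0.005  0.001]
 cx [-0.1034 -0.9946] ey [ 0.9946 -0.1034] tcp in carrier: x -113.4 s -0.3 toolyaw-carrier -0.3
```

>>> {"method": "jog_arm", "body": {
  "targets": [
    [0.085, [-0.0008, -0.008, 0], 0],
    [0.085, [-0.0008, -0.008, 0], 0],
    [0.085, [-0.0008, -0.008, 0], 0],
    [0.085, [-0.0008, -0.008, 0], 0],
    [0.085, [-0.0006, -0.006, 0], 0],
    [0.085, [0, 0, 0], 0],
    [0.085, [0.0005, 0.006, 0], 0],
    [0.085, [0.0005, 0.006, 0], 0],
    [0.085, [0.009, -0.001, 0], 0],
    [0.085, [0.009, -0.001, 0], 0]
  ]
}}

```text
clock: 9.05
position: [0.6143, 0.0851, 0.0074]
ee_rot: [-0.706, 0.706, -0.038, 0.039]
contact_force: [-0.6, -0.1, 0.3]
width: 0.0852
```

```bash
python3 -c "
from m import *
status('e')"
```

```text
e clock 9.05 tcp [0.6143 0.0851 0.0074] F [-0.6 -0.1  0.3]
 size [ 97. 166.] carrier in bay: x -115.4 y -0.2 mm yaw 4.1 deg tilt slope [0.001 0.   ]
 cx [-0.0988 -0.9951] ey [ 0.9951 -0.0988] tcp in carrier: x -119.7 s 18.7 toolyaw-carrier -0.5
```

>>> {"method": "jog_arm", "body": {
  "targets": [
    [0.085, [-0.0005, -0.005, 0], 0],
    [0.085, [-0.0005, -0.006, 0], 0],
    [0.085, [0.001, -0.0045, 0], -0.018],
    [0.085, [0.001, -0.0045, 0], -0.018],
    [0.085, [0.0008, -0.0045, 0], -0.018],
    [0.085, [0.0008, -0.003, 0], -0.012],
    [0.085, [0, 0, 0], 0]
  ]
}}

```text
clock: 9.98
position: [0.6159, 0.0571, 0.0073]
ee_rot: [-0.704, 0.705, -0.062, 0.062]
contact_force: [1.5, 2.0, -0.8]
width: 0.085
```

```bash
python3 -c "
from m import *
status('f')"
```

```text
f clock 9.975 tcp [0.6159 0.0571 0.0073] F [ 1.5  2.  -0.8]
 size [ 81. 165.] carrier in bay: x -93.8 y -0.7 mm yaw 0.4 deg tilt slope [0.006 0.001]
 cx [-0.1624 -0.9867] ey [ 0.9867 -0.1624] tcp in carrier: x -115.0 s 17.7 toolyaw-carrier -0.7
```

>>> {"method": "jog_arm", "body": {
  "targets": [
    [0.085, [0.001, 0.006, 0], 0],
    [0.085, [0.001, 0.006, 0], 0.01],
    [0.085, [-0.009, 0.0015, 0], 0],
    [0.085, [-0.009, 0.0015, 0], 0],
    [0.085, [-0.001, -0.006, 0], 0],
    [0.085, [-0.001, -0.006, 0], 0],
    [0.085, [-0.001, -0.007, 0], 0],
    [0.085, [-0.0014, -0.008, 0], 0],
    [0.085, [-0.0014, -0.008, 0], 0],
    [0.085, [-0.0014, -0.008, 0], 0]
  ]
}}

```text
clock: 11.28
position: [0.5936, 0.0302, 0.0077]
ee_rot: [0.705, -0.704, 0.058, -0.059]
contact_force: [1.6, 5.1, 0.4]
width: 0.0852
```

>>> {"method": "jog_arm", "body": {
  "targets": [
    [0.085, [-0.0014, -0.008, 0], 0],
    [0.085, [-0.0014, -0.008, 0], 0],
    [0.085, [-0.0014, -0.008, 0], 0],
    [0.085, [0, 0, 0], 0]
  ]
}}

```text
clock: 11.78
position: [0.589, 0.0051, 0.0074]
ee_rot: [0.705, -0.704, 0.058, -0.059]
contact_force: [0.4, 2.2, -0.6]
width: 0.085
```

```bash
python3 -c "
from m import *
status('g')"
```

```text
g clock 11.775 tcp [0.589  0.0051 0.0074] F [ 0.4  2.2 -0.6]
 size [ 81. 165.] carrier in bay: x -38.3 y 0.6 mm yaw 0.7 deg tilt slope [ 0.003 -0.002]
 cx [-0.157  -0.9876] ey [ 0.9876 -0.157 ] tcp in carrier: x -114.8 s -0.6 toolyaw-carrier -0.5
```

Well aligned: y 0.6 mm, yaw 0.7°. I push the remaining 38 mm, slowing near the stop.

>>> {"method": "jog_arm", "body": {
  "targets": [
    [0.085, [-0.0013, -0.008, 0], 0],
    [0.085, [-0.0013, -0.008, 0], 0],
    [0.085, [-0.0013, -0.008, 0], 0],
    [0.085, [-0.0008, -0.005, 0], 0],
    [0.085, [-0.0003, -0.002, 0], 0],
    [0.085, [-0.0003, -0.002, 0], 0],
    [0.085, [0, 0, 0], 0]
  ]
}}

```text
clock: 12.7
position: [0.5834, -0.0268, 0.0075]
ee_rot: [0.705, -0.704, 0.058, -0.058]
contact_force: [1.6, 4.8, 0.7]
width: 0.0846
```

```bash
python3 -c "
from m import *
status('h')"
```

```text
h clock 12.7 tcp [ 0.5834 -0.0268  0.0075] F [1.6 4.8 0.7]
 size [ 79. 166.] carrier in bay: x -5.0 y 0.4 mm yaw 0.9 deg tilt slope [0.024 0.002]
 cx [-0.1549 -0.9879] ey [ 0.9879 -0.1549] tcp in carrier: x -115.7 s -0.3 toolyaw-carrier -0.6
```

>>> {"method": "jog_arm", "body": {
  "targets": [
    [0.085, [-0.0003, -0.0015, 0], 0],
    [0.085, [-0.0003, -0.0015, 0], 0],
    [0.085, [0, 0, 0], 0]
  ]
}}

```text
clock: 13.12
position: [0.5828, -0.0298, 0.0075]
ee_rot: [0.705, -0.704, 0.058, -0.058]
contact_force: [0.7, 5.4, 1.0]
width: 0.0849
```

>>> {"method": "jog_arm", "body": {
  "targets": [
    [0.085, [-0.0002, -0.001, 0], 0],
    [0.085, [0, 0, 0], 0]
  ]
}}

```text
clock: 13.38
position: [0.5826, -0.0307, 0.0075]
ee_rot: [0.705, -0.704, 0.058, -0.058]
contact_force: [1.2, 4.7, 0.5]
width: 0.0856
```

>>> {"method": "jog_arm", "body": {
  "targets": [
    [0.085, [-0.0002, -0.001, 0], 0],
    [0.085, [0, 0, 0], 0]
  ]
}}

```text
clock: 13.62
position: [0.5824, -0.0317, 0.0075]
ee_rot: [0.705, -0.704, 0.058, -0.058]
contact_force: [1.3, 5.1, 1.7]
width: 0.0849
```

```bash
python3 -c "
from m import *
status('i')"
```

```text
i clock 13.625 tcp [ 0.5824 -0.0317  0.0075] F [1.3 5.1 1.7]
 size [ 78. 165.] carrier in bay: x 0.6 y 0.2 mm yaw 0.8 deg tilt slope [ 0.027 -0.002]
 cx [-0.1558 -0.9878] ey [ 0.9878 -0.1558] tcp in carrier: x -116.3 s -0.3 toolyaw-carrier -0.5
```

>>> {"method": "jog_arm", "body": {
  "targets": [
    [0.085, [-0.0002, -0.001, 0], 0],
    [0.085, [0, 0, 0], 0]
  ]
}}

```text
clock: 13.92
position: [0.5829, -0.0325, 0.0075]
ee_rot: [0.705, -0.704, 0.058, -0.059]
contact_force: [2.4, 7.4, 0.8]
width: 0.0849
```

>>> {"method": "jog_arm", "body": {
  "targets": [
    [0.085, [-0.0002, -0.001, 0], 0],
    [0.085, [0, 0, 0], 0]
  ]
}}

```text
clock: 14.18
position: [0.5834, -0.033, 0.0077]
ee_rot: [0.706, -0.704, 0.057, -0.06]
contact_force: [2.6, 8.8, 0.7]
width: 0.0851
```

```bash
python3 -c "
from m import *
im,d=status('j'); cv2.imwrite('pics/jc.png',cv2.resize(im[140:290,330:480],None,fx=4,fy=4,interpolation=cv2.INTER_CUBIC)[:,:,::-1])
im,d=snap('scene','j2'); cv2.imwrite('pics/j2c.png',cv2.resize(im[190:350,200:380],None,fx=4,fy=4,interpolation=cv2.INTER_CUBIC)[:,:,::-1])"
```

```text
j clock 14.175 tcp [ 0.5834 -0.033   0.0077] F [2.6 8.8 0.7]
 size [ 77. 166.] carrier in bay: x 2.2 y 0.5 mm yaw 0.1 deg tilt slope [ 0.031 -0.001]
 cx [-0.1688 -0.9856] ey [ 0.9856 -0.1688] tcp in carrier: x -116.8 s -0.9 toolyaw-carrier 0.2
```

View pics/jc.png

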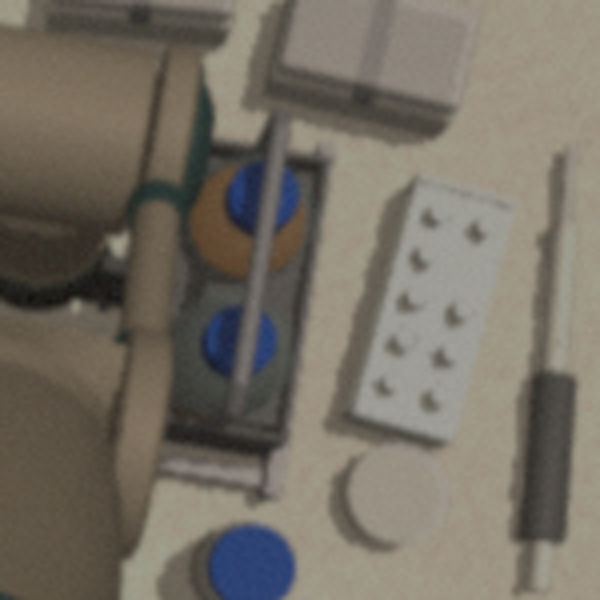

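View pics/j2c.png

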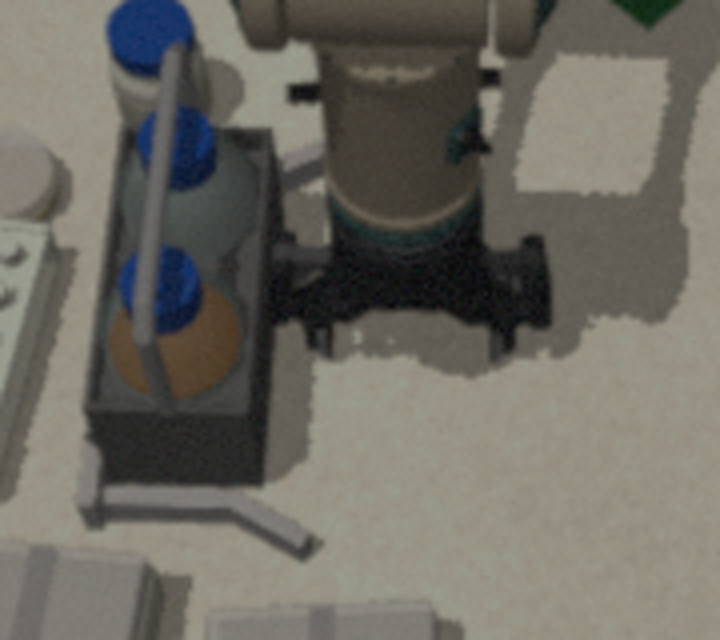

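The pictures show the carrier in the bay, upright and against the stop. Force has risen and yaw has gone from 0.8° to 0.1°. I press gently a little more to seat it, then withdraw.

>>> {"method": "jog_arm", "body": {
  "targets": [
    [0.085, [-0.0002, -0.001, 0], 0],
    [0.085, [0, 0, 0], 0]
  ]
}}

```text
clock: 14.52
position: [0.5834, -0.0331, 0.0078]
ee_rot: [0.706, -0.703, 0.057, -0.06]
contact_force: [4.5, 12.6, 1.1]
width: 0.0853
```

>>> {"method": "jog_arm", "body": {
  "targets": [
    [0.085, [-0.0002, -0.001, 0], 0],
    [0.085, [0, 0, 0], 0]
  ]
}}

```text
clock: 14.78
position: [0.5835, -0.033, 0.0079]
ee_rot: [0.707, -0.703, 0.057, -0.06]
contact_force: [4.8, 15.8, 1.8]
width: 0.085
```

```bash
python3 -c "
from m import *
status('k')"
```

```text
k clock 14.775 tcp [ 0.5835 -0.033   0.0079] F [ 4.8 15.8  1.8]
 size [ 75. 165.] carrier in bay: x 3.5 y 0.8 mm yaw 0.1 deg tilt slope [ 0.03  -0.004]
 cx [-0.1688 -0.9856] ey [ 0.9856 -0.1688] tcp in carrier: x -118.0 s -1.2 toolyaw-carrier 0.2
```

The TCP stopped while force climbed to about 16 N, so it is seated. I back straight off along the bay axis, then rise.

>>> {"method": "jog_arm", "body": {
  "targets": [
    [0.085, [0.0003, 0.002, 0], 0],
    [0.085, [0.0003, 0.002, 0], 0],
    [0.085, [0.001, 0.006, 0], 0],
    [0.085, [0.003, 0.018, 0], 0],
    [0.085, [0.005, 0.03, 0], 0],
    [0.085, [0.007, 0.04, 0], 0],
    [0.085, [0.007, 0.04, 0], 0],
    [0.085, [0, 0, 0.05], 0],
    [0.085, [0, 0, 0.06], 0],
    [0.085, [0, 0, 0.06], 0]
  ]
}}

```text
clock: 16.08
position: [0.6045, 0.1026, 0.1787]
ee_rot: [-0.705, 0.705, -0.058, 0.058]
contact_force: [1.3, -0.5, 0.5]
width: 0.0849
```

>>> {"method": "jog_arm", "body": {
  "targets": [
    [0.085, [0, 0.06, 0.04], 0],
    [0.085, [0, 0.06, 0], 0],
    [0.085, [0, 0.06, 0], 0],
    [0.085, [0, 0, 0], 0]
  ]
}}

```text
clock: 16.58
position: [0.6038, 0.2788, 0.2116]
ee_rot: [0.706, -0.704, 0.056, -0.056]
contact_force: [0.7, -0.2, -0.2]
width: 0.0849
```

```bash
python3 - <<'E'
from m import *
im,d=snap('top','fin'); cv2.imwrite('pics/finc.png',cv2.resize(im[100:300,280:500],None,fx=3.4,fy=3.4,interpolation=cv2.INTER_CUBIC)[:,:,::-1])
M=np.zeros((480,640),bool); M[150:270,340:415]=True
P,px=fit('top',M,d,.083,.105); 
L=np.c_[(P[:,:2]-HOME)@EX,(P[:,:2]-HOME)@EY]*1e3; k=(abs(L)<[60,100]).all(1); P=P[k]
r=cv2.minAreaRect((P[:,:2]*1000).astype(np.float32)); c=np.array(r[0])/1e3
print(r, 'bay x,y',(c-HOME)@EX*1e3,(c-HOME)@EY*1e3)
L=L[k]; g=np.linalg.lstsq(np.c_[L,np.ones(len(L))],P[:,2]*1e3,rcond=None)[0];print('tilt',g)
# front face edge vs y
f=[np.percentile(L[(L[:,1]>y)&(L[:,1]<y+20),0],97) for y in range(-80,80,20)]
b=[np.percentile(L[(L[:,1]>y)&(L[:,1]<y+20),0],3) for y in range(-80,80,20)]
print(np.round(f,1),np.round(b,1))
# end stop now
E,c2,t,ex,q=bayfit(d); print('stop pts',len(E))
im,d=snap('scene','fins'); cv2.imwrite('pics/finsc.png',cv2.resize(im[170:390,130:370],None,fx=3,fy=3,interpolation=cv2.INTER_CUBIC)[:,:,::-1])
M=np.zeros((480,640),bool); M[180:340,200:300]=True
P,px=fit('scene',M,d,.083,.105); L=np.c_[(P[:,:2]-HOME)@EX,(P[:,:2]-HOME)@EY]*1e3; P=P[(abs(L)<[60,100]).all(1)]
r=cv2.minAreaRect((P[:,:2]*1000).astype(np.float32)); c=np.array(r[0])/1e3
print('scene',r,(c-HOME)@EX*1e3,(c-HOME)@EY*1e3,'z',np.median(P[:,2]))
E
```

```text
((564.861328125, -146.2119903564453), (81.05522918701172, 165.6596221923828), 80.23616790771484) bay x,y 0.1475313279724118 0.3920888291931196
tilt [ 5.85953756e-03 -1.07181340e-04  9.15146362e+01]
[39.1 40.  40.1 39.4 38.4 39.8 39.6 39.7] [-39.  -39.5 -39.9 -39.5 -39.3 -39.8 -39.8 -39.4]
stop pts 121
scene ((565.0772705078125, -147.95582580566406), (81.15849304199219, 167.14913940429688), 80.3791275024414) 1.8293467155456713 0.9011188969421748 z 0.09218956183003152
```

View pics/finc.png

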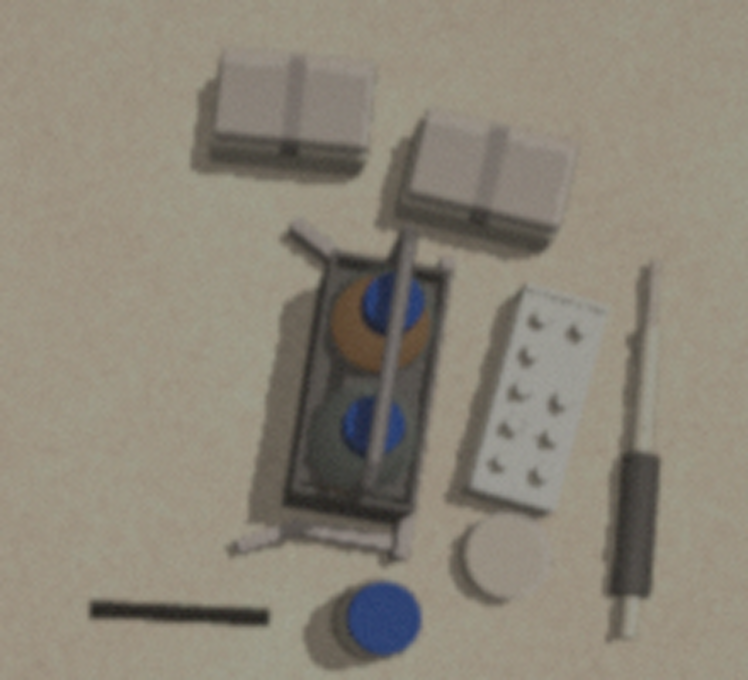

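View pics/finsc.png

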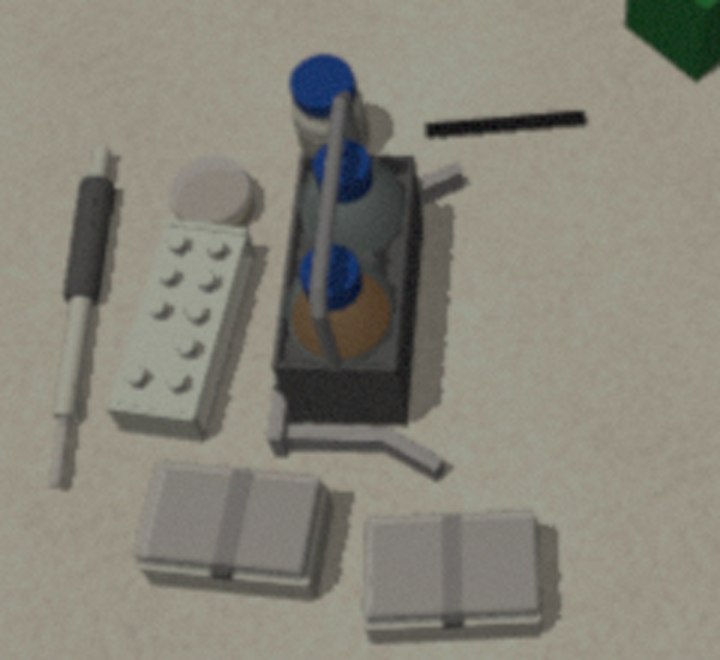

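The carrier is home: x +0.1 mm, y +0.4 mm, yaw within 0.1°, upright, with the bystanders where they were. I hand in.

```bash
python3 -c "
from rig import *
print(sign_off())"
```

```text
the job is handed in; nothing more can be done
None
```

The grey carrier is in its parking bay, square and flush against the end stop, and I handed the job in at about 17 s of the 48 s allowed.

I pushed the tray from behind with the leading finger of the open gripper, held just above the bench. I pushed off-centre first to square it up, then through the middle into the bay, and pressed it against the stop with about 16 N. Then I backed off along the bay's axis and lifted clear.

**Last checks**
- **Position (top camera):** the carrier is 0.1 mm from home along the bay and 0.4 mm to the side. Its yaw is within 0.1° of the bay's, and it stands upright.
- **Camera disagreement:** the scene camera reads 1.8 mm farther in and 0.9 mm to the side, which is within its 2 mm calibration. When I pressed, the gripper stopped moving while the force kept rising, which confirms contact with the stop.
- **Bystanders:** they look unmoved in both final pictures, by eye only. Nothing touched the bottles or the handle.

**Push height:** because the finger's elbow sticks out, I estimate contact at about 50 mm above the bench, higher than the 45 mm guide. No tilting showed during the slide, where the push force was about 5 N. The rim-slope reading did rise to 0.03 in the bay, while the arm hid part of the rim, but it was back to 0.006 once the arm was clear.

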